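# Index a sample wheel at the colour reader and start the reading

## Task

Bring the red-capped sample bottle squarely in front of the colour reader's window by gently turning the sample wheel: push on its blue spokes with a finger, and do not touch or lift the bottles riding in it. Only once the red-capped bottle stands there, press the green read key all the way down with a fingertip and let it come up again. Leave the other glassware on the table where it stands.

Things in the scene. Friction and masses are not known exactly. Their poses are not given: they have to be found in the camera images.
- wheel_axis (a point): Vertical axis of the sample wheel, 33 mm above the table, where the bottles stand; its x axis points level towards the reader. The wheel is a white disc 206 mm across with four upright blue spoke paddles at its rim, 90 degrees apart, and midway between them four grey cups, 18 mm high, centred on a circle of 80 mm radius, a bottle in each.
- reader (a point): Middle of the front face of the colour reader, a white box 160 mm wide, 110 mm deep, 130 mm high, fixed 174 mm from the wheel's axis; dark window in that face. Its black nose, 30 mm wide, reaches over the spokes to 105 mm from the axis, 108 to 128 mm above the table; a yellow stripe runs along its middle.
- read_spot (a point): The reading spot: on the 80 mm circle, straight in front of the reader's window, on the line of its yellow stripe; fixed, 33 mm above the table. The red-capped bottle belongs here.
- wheel (a joint): Angle of the sample wheel, rad, 0 at the start, growing counter-clockwise seen from above. It turns either way without stops, with a friction of 0.25 N m (about 2 N at a paddle), and stays where it is left; the cups carry the bottles round with it.
- sample_red: Small amber bottle with a RED cap, 29 mm diameter, 62 mm high, loose in one of the wheel's cups (1.5 mm play all round). Origin at the centre of its underside, z up.
- read_key (a joint): Travel of the green read key, m: 0 up, 0.006 fully down. It presses straight down against a spring, 4 N fully down, and springs back; count it as pressed beyond 0.004.
- read_key_top (a point): Centre of the top of the green round read key, 36 mm diameter, on a grey box 85 x 85 x 30 mm that stands on the table to the left or right of the wheel.
- spoke0 (a point): A point on spoke paddle 0 of the wheel, on the 137.5 mm circle and 70 mm above the table. The paddle is an upright blue plate 8 mm thick, lying radially from 110 to 155 mm from the axis, from 24 to 90 mm above the table; there is nothing but the table below and outside it.
- spoke1 (a point): A point on spoke paddle 1 of the wheel, on the 137.5 mm circle and 70 mm above the table. The paddle is an upright blue plate 8 mm thick, lying radially from 110 to 155 mm from the axis, from 24 to 90 mm above the table; there is nothing but the table below and outside it.
- spoke2 (a point): A point on spoke paddle 2 of the wheel, on the 137.5 mm circle and 70 mm above the table. The paddle is an upright blue plate 8 mm thick, lying radially from 110 to 155 mm from the axis, from 24 to 90 mm above the table; there is nothing but the table below and outside it.
- spoke3 (a point): A point on spoke paddle 3 of the wheel, on the 137.5 mm circle and 70 mm above the table. The paddle is an upright blue plate 8 mm thick, lying radially from 110 to 155 mm from the axis, from 24 to 90 mm above the table; there is nothing but the table below and outside it.
- sample_white: The same bottle with a WHITE cap, loose in another cup of the wheel: rides along, stays upright. Origin at the centre of its underside.
- sample_black: The same bottle with a BLACK cap, loose in another cup of the wheel: rides along, stays upright. Origin at the centre of its underside.
- sample_blue: The same bottle with a BLUE cap, loose in another cup of the wheel: rides along, stays upright. Origin at the centre of its underside.
- beaker: Loose glass beaker, 64 mm diameter, 75 mm high, open; stands on the side of the wheel away from the key box. Leave alone. Origin at the centre of its underside.
- flask: Loose green conical flask, 90 mm diameter, 100 mm high. Leave alone. Origin under its centre.
- jar_grey: Loose amber bottle with an grey cap, 60 mm diameter, 100 mm high. Leave alone. Origin under its centre.
- vial_yellow: Loose small amber bottle with a yellow cap, 32 mm diameter, 65 mm high, near the robot. Leave alone. Origin under its centre.

How it is judged:
By the outcome, as a careful person would: the job done as asked, in the order asked, and still so for the second after the job is handed in, with the robot touching nothing.
It also fails if it takes over 72 s, if anything falls off the work surface, if the arm or the gripper's body presses on something with over 40 N, if the wrist force passes 120 N, or if a joint passes its speed limit or range.

## Robot

A 6-joint arm with a two-finger parallel gripper is mounted at the origin on the work surface. World frame = base frame: x ahead of the robot, y to its left, z up, the work surface at z = 0. Lengths are in mm, angles in rad, forces in N, time in s.
With the tool pointing down it reaches from about 325 to 900 mm from the base axis. Payload 3.5 kg.
Tool frame: the origin (TCP) lies on the centre line of the jaws, within the pads' length; the fingertips stand 25 mm ahead of it and the grasp point (between the pads) lies 6 mm ahead of it; z points along the fingers, x is the direction in which the jaws open and shut, and the axes are right-handed (so a half turn about z gives the same grasp; the last joint's range is limited). The gripper opens to 85 mm and grips with 20 to 120 N. Pads are 22 mm wide; open, the fingers measure 114 mm over their backs; the gripper's body (76 mm by 85 mm) begins 54 mm behind the grasp point. The pads swing forward as they close: fully open they stand 13 mm farther back than shut.
Start: joints at [-1.442, 0.276, -0.026, 1.268, 0, 1.467], TCP at [143.569, -608.284, 256.313] pointing down, gripper open.
Joint ranges: [-3.12, 3.12], [-0.85, 1.88], [-1.08, 1.24], [-1.95, 2.15], [-1.57, 1.53], [-3.14, 3.14]. Speed limits (rad/s): [2.57, 2.57, 3.14, 3.14, 3.14, 3.14].

## Interface

Orientations are given as a rotation vector (axis times angle).
In Python, from cell import r gives the robot as it stands.
- The arm moves only by the shell command python3 -m inch 'ROWS' [OPENING] [FORCE]. ROWS is JSON, a list of rows, each an object with "travel": the shift along the tool's x, y, z in m, a list of three; "turn": the turn, a rotation vector about the tool's x, y, z in degrees, a list of three. In form: [{"travel": [tx, ty, tz], "turn": [rx, ry, rz]}, ...]. A call has 1 to 5 rows; each row shifts and turns the commanded pose from where the row before left it, along the tool's axes as they then stand; what a row does not reach is not made up. A row lasts 1/10 s, in which the tool goes at most 50 mm and 8.59 degrees, less where a joint would pass 70% of its speed; a pose out of reach is approached as far as the arm can. A call with a gripper value outside its range is refused whole. OPENING is the closure in counts, from 0 (fully open) to 255 (shut), set as the call begins (- or left out, the last holds). The fingers move at their own pace and stop on an object; FORCE is the grip in N (left out, the last holds). Time passes only in rows, so rows that do not move let the fingers close. It gives the time, the measured TCP pose, the force and the opening at its end, in the units of the state.
- r.read_state(): the state, without advancing time (a new reading comes with each control period).
- r.capture(name): name is "scene" or "top" or "wrist"; returns the picture (400x640x3 uint8, red, green, blue); there is no depth.
- r.get_calibration(name): a dict with "fx", "fy", "cx", "cy" (pixels), "k1" (the pictures are not rectified: a ray, as slopes to the right and down, at radius r is drawn at 1 + k1 r^2 times it, then the intrinsics apply), "R" (3x3) and "t" (3): a world point X has camera coordinates R X + t; the wrist camera has in their place "mount" (4x4, takes a point from camera to tool coordinates, whose origin is the TCP and whose axes are the tool frame's). Camera axes: x right, y down, z forward; pixel columns grow to the right and rows downward; lengths in mm; the calibration is good to about 2 mm. A picture is of the moment at which its call begins: read the wrist's pose just before it. get_calibration takes no time and is no camera call.
- r.finish_job(): hands the job in, once; it reports no verdict.
Trained networks look in the newest picture that a camera, given by its name, has taken for a name from the list of things; names that differ only in an ending like _2 or _b are one class to them, and where a whole thing is asked for, a point or a joint stands for the part that bears it (a point fixed in the world has none). Each returns a list of dicts, best first, with "confidence" (0 to 1); they miss things now and then, are a little off and sometimes report something else, mostly with a low value. They report only what shows in the picture. A call takes as long as a camera call.
- r.masks_of(camera, thing): "pixels" (400x640 bool, what is visible of it) and "rect" ([centre column, centre row, width, height] in pixels, round what is visible of it).
The state is a dict: "t": time; "joint_pos": joint angles; "dq": joint speeds; "effort": joint torques, N m; "tcp_pos": TCP position; "tcp_rot": TCP orientation; "ft_force": force on the tool from outside, world axes, zero at the start; "torque": the same for the moment, N m; "finger_gap": finger opening in mm.
Only numpy, scipy, OpenCV 4.12 (cv2) and the standard library are available. Lean on these libraries where they do the work, as an engineer would, in place of code of your own. Each camera call takes 0.05 s, during which the arm holds its last target.

## Working session

There is one attempt and no reset: what is moved stays moved. The work goes in short steps, Python scripts to look and compute and a shell command to move; the robot and the scene stay as the last step left them, time stands still between calls to the robot, and variables do not carry over. Pictures are saved under pics/ and viewed, and the job is handed in when it is done.

```bash
ls; mkdir -p pics; python3 - <<'E'
from cell import r
import cv2
print(r.read_state())
for n in ("scene","top"):
    im=r.capture(n); cv2.imwrite(f"pics/{n}0.png",im[:,:,::-1])
    print(n,r.get_calibration(n))
print(r.get_calibration("wrist"))
E
```

```text
pics
{'t': 0.0, 'joint_pos': array([-1.44239922e+00,  2.77166836e-01, -2.78932586e-02,  1.26800649e+00,
        1.95915939e-05,  1.46741867e+00]), 'dq': array([-7.11352627e-04,  9.52298423e-04,  4.52445472e-05, -7.89476680e-04,
        9.44056120e-04,  6.24664483e-04]), 'effort': array([ 1.42335862e-04, -4.45513380e+01,  2.95201099e+01,  1.66052714e-02,
       -6.25477492e-05, -5.03829853e-06]), 'tcp_pos': array([ 143.48095149, -607.55904056,  255.13280408]), 'tcp_rot': array([-2.46214777,  1.94868707,  0.00253019]), 'ft_force': array([ 0.36504838,  0.34800358, -0.28718671]), 'torque': array([-0.01931872,  0.01802328,  0.05317254]), 'finger_gap': 85.3649785466244}
scene {'fx': 403.1547244660498, 'fy': 403.1547244660498, 'cx': 323.4518515990938, 'cy': 200.75512625566387, 'k1': -0.09175537750835344, 'R': array([[-0.6172537 ,  0.78671942, -0.00839179],
       [ 0.43213518,  0.33009794, -0.83922258],
       [-0.65746259, -0.52163963, -0.54372331]]), 't': array([ 331.20047914, -152.44179767, 1279.78003512])}
top {'fx': 479.1473951750819, 'fy': 479.1473951750819, 'cx': 326.0902987407698, 'cy': 197.97969726981395, 'k1': -0.03857581777693174, 'R': array([[-0.02795128, -0.99959381, -0.00556174],
       [-0.99617388,  0.02831567, -0.08267905],
       [ 0.08280295,  0.00322948, -0.99656071]]), 't': array([   9.89282085,  565.71378194, 1113.03624504])}
{'fx': 278.0207428856122, 'fy': 278.0207428856122, 'cx': 320.19977543677754, 'cy': 203.06879246977556, 'k1': -0.023726606675333235, 'mount': array([[ 9.99999938e-01, -2.05836499e-04, -2.84199582e-04,
        -9.61200052e-01],
       [ 2.83131574e-04,  9.51730591e-01,  3.06934525e-01,
        -7.86541036e+01],
       [ 2.07303108e-04, -3.06934586e-01,  9.51730590e-01,
        -1.17673153e+02],
       [ 0.00000000e+00,  0.00000000e+00,  0.00000000e+00,
         1.00000000e+00]])}
```

View pics/scene0.png

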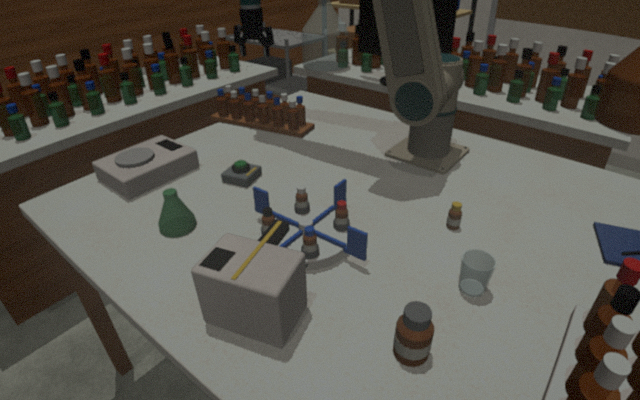

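View pics/top0.png

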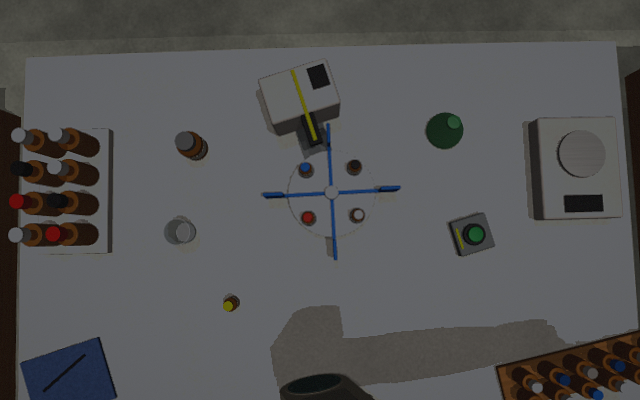

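The top view shows the wheel hub near (332,192). The paddles are near (328,130), (390,188), (335,255) and (272,195). The red cap is at (308,217), the key at (475,234), and the reader stripe runs from (295,72) to (315,138). Next I'll turn these into positions.

```bash
cat > h.py <<'E'
import numpy as np, cv2
from scipy.spatial.transform import Rotation as Ro
from cell import r
def K(c): return np.array([[c['fx'],0,c['cx']],[0,c['fy'],c['cy']],[0,0,1.]])
def cal(name,st=None):
    c=r.get_calibration(name)
    if name=='wrist':
        M=np.array(c['mount']); T=np.eye(4); T[:3,:3]=Ro.from_rotvec(st['tcp_rot']).as_matrix(); T[:3,3]=st['tcp_pos']
        W=np.linalg.inv(T@M); R,t=W[:3,:3],W[:3,3]
    else: R,t=np.array(c['R']),np.array(c['t'])
    return K(c),np.array([c['k1'],0,0,0.]),R,t
def proj(X,C):
    k,d,R,t=C
    return cv2.projectPoints(np.atleast_2d(np.float64(X)),cv2.Rodrigues(R)[0],t,k,d)[0].reshape(-1,2)
def onz(uv,z,C):
    k,d,R,t=C
    p=cv2.undistortPoints(np.float64(uv).reshape(-1,1,2),k,d).reshape(-1,2)
    D=np.c_[p,np.ones(len(p))]@R; o=-R.T@t
    return o+D*((z-o[2])/D[:,2])[:,None]
E
python3 - <<'E'
from h import *
T=cal('top');S=cal('scene')
names="wheel sample_red sample_white sample_black sample_blue read_key read_key_top reader beaker flask jar_grey vial_yellow spoke0".split()
im=r.capture('top'); r.capture('scene')
for n in names:
    for c in('top','scene'):
        for m in r.masks_of(c,n)[:2]:
            ys,xs=np.nonzero(m['pixels'])
            print(n,c,round(m['confidence'],2),np.round(m['rect'],1),len(xs),np.round([xs.mean(),ys.mean()],1))
print(r.read_state()['t'])
big=cv2.resize(im[50:280,230:510,::-1],None,fx=2.8,fy=2.5,interpolation=cv2.INTER_CUBIC)
big=cv2.convertScaleAbs(big,alpha=1.8)
cv2.imwrite('pics/topbig.png',big)
E
```

```text
wheel top 0.85 [330.1 191.8 136.5 137.9] 5684 [331.5 192.6]
wheel scene 0.71 [311.1 220.8 113.2  82.4] 3889 [316.9 227.5]
sample_red top 0.65 [306.4 215.6  12.9  12.6] 127 [308.1 217.2]
sample_red scene 0.65 [342.6 212.4  19.9  25.6] 281 [341.2 212.6]
sample_white top 0.68 [356.9 213.4   9.5  11.1] 137 [357.6 214.4]
sample_white top 0.5 [329.6 191.3 137.9 135.6] 5870 [331.5 192.7]
sample_white scene 0.57 [300.  194.8  13.2  19.1] 200 [300.9 196.4]
sample_black top 0.55 [355.3 165.6  12.   14.3] 143 [354.6 165.9]
sample_black scene 0.6 [268.6 218.1   9.9  21.4] 220 [267.  217.3]
sample_blue scene 0.89 [308.6 239.1  16.4  27.9] 323 [309.3 238.9]
read_key top 0.57 [476.1 233.5  14.5  19. ] 204 [475.  233.4]
read_key_top top 0.69 [473.2 235.7  16.8  16.7] 221 [474.3 233.6]
reader top 0.92 [301.4 109.6  84.5  99.5] 5283 [302.6 103.2]
reader top 0.45 [474.3 235.6  13.2  11.8] 166 [475.  233.4]
reader scene 0.78 [248.6 284.5 119.6 128. ] 10265 [252.8 285.4]
reader scene 0.28 [454.8 216.1  16.4  29.5] 336 [453.9 216.3]
beaker top 0.63 [180.  231.4  32.   28.6] 736 [178.2 231.4]
beaker scene 0.9 [476.7 273.3  35.6  49.4] 1445 [475.5 271.2]
beaker scene 0.19 [342.4 213.1  16.1  24.9] 272 [341.2 212.4]
flask top 0.76 [445.7 132.   39.8  42.6] 1095 [444.1 130.6]
flask scene 0.57 [177.6 212.2  37.8  48.2] 1332 [175.1 215.9]
flask scene 0.25 [475.9 271.7  36.4  48. ] 1411 [475.5 271.8]
jar_grey top 0.74 [191.5 144.5  37.   33.6] 745 [191.2 145.2]
jar_grey scene 0.94 [411.  334.6  42.   63.9] 2116 [413.4 334.3]
vial_yellow top 0.57 [230.2 304.7  17.5  15.8] 208 [230.9 303.2]
vial_yellow scene 0.9 [454.  214.9  19.4  30.2] 349 [454.3 216.1]
spoke0 top 0.59 [331.5 192.4 135.3 136.4] 5716 [331.4 192.7]
spoke0 top 0.52 [300.4 111.7  82.4  97.7] 5043 [302.5 102.9]
spoke0 scene 0.7 [309.7 224.  117.6  86.2] 3796 [317.7 227.3]
1.5
```

View pics/topbig.png

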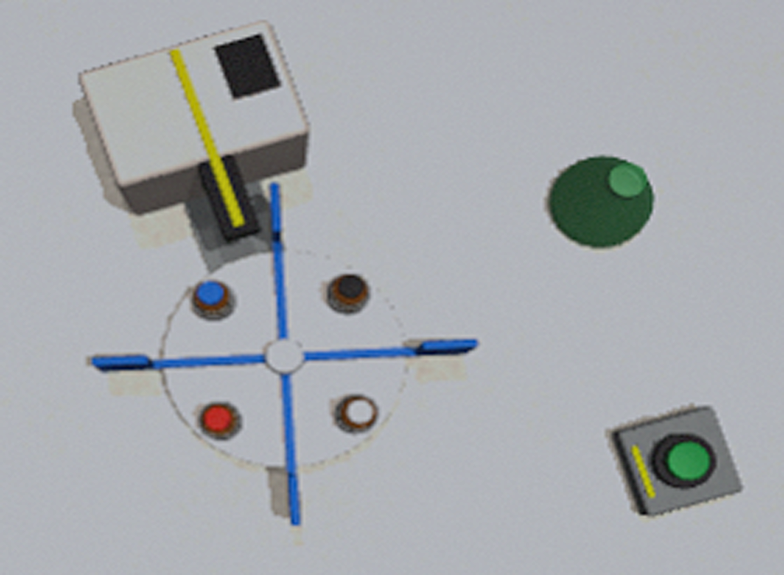

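```bash
cat >> h.py <<'E'
def blob(im,f,roi=None):
    hsv=cv2.cvtColor(im,cv2.COLOR_RGB2HSV).astype(int); m=f(hsv[...,0],hsv[...,1],hsv[...,2]).astype(np.uint8)
    if roi: 
        q=np.zeros_like(m); x0,y0,x1,y1=roi; q[y0:y1,x0:x1]=1; m*=q
    return m
isred=lambda h,s,v:((h<6)|(h>172))&(s>150)&(v>60)
isblue=lambda h,s,v:(h>105)&(h<125)&(s>130)&(v>45)
isyel=lambda h,s,v:(h>22)&(h<35)&(s>150)&(v>70)
isgreen=lambda h,s,v:(h>50)&(h<75)&(s>120)&(v>55)
def cen(m):
    ys,xs=np.nonzero(m); return np.array([xs.mean(),ys.mean()]),len(xs)
E
python3 - <<'E'
from h import *
T=cal('top');S=cal('scene')
im=r.capture('top'); sc=r.capture('scene')
red,n=cen(blob(im,isred,(290,200,325,235))); print('red',red,n,onz([red],95,T))
b,n=cen(blob(im,isblue,(298,160,314,177))); print('blue',b,n,onz([b],95,T))
y=blob(im,isyel,(280,60,325,145)); ys,xs=np.nonzero(y); P=onz(np.c_[xs,ys],129,T)[:,:2]
c=P.mean(0);d=np.linalg.svd(P-c)[2][0]; d*=np.sign(d[0]); 
s=(P-c)@d;print('stripe',len(P),c,d,np.degrees(np.arctan2(d[1],d[0])),c+d*s.min(),c+d*s.max())
g,n=cen(blob(im,isgreen,(450,215,495,255))); print('key',g,n,onz([g],36,T))
# blue mask points
m=blob(im,isblue,(255,115,410,265)); ys,xs=np.nonzero(m); P=onz(np.c_[xs,ys],90,T)[:,:2]
print(len(P))
for n_,t in (('E',xs>378),('W',xs<286),('N',ys<150),('S',ys>240)):
    print(n_,t.sum(),P[t].mean(0),P[t].min(0),P[t].max(0))
# scene pts
red,n=cen(blob(sc,isred,(330,195,355,215))); print('red scene',red,n,onz([red],93,S))
y=blob(sc,isyel,(225,215,290,285)); ys,xs=np.nonzero(y); P=onz(np.c_[xs,ys],129,S)[:,:2]
c=P.mean(0);d=np.linalg.svd(P-c)[2][0]; print('stripe scene',len(P),c,d)
g,n=cen(blob(sc,isgreen,(225,155,260,180))); print('key scene',g,n,onz([g],36,S))
for w in [(550,0,90),]: pass
cv2.imwrite('pics/scb.png',cv2.convertScaleAbs(cv2.resize(sc[130:350,180:380,::-1],None,fx=3,fy=2.7,interpolation=cv2.INTER_CUBIC),alpha=1.8))
E
```

```text
red [307.16176471 217.02941176] 68 [[518.68138443  36.81808009  95.        ]]
blue [304.76190476 166.80952381] 63 [[631.06212349  39.41517277  95.        ]]
stripe 241 [759.34714191  36.54598025] [0.95684101 0.29061191] 16.89459401405565 [685.60112557  14.14782754] [842.9002267   61.92273746]
key [475.46107784 233.88023952] 167 [[ 470.67702267 -352.59335215   36.        ]]
773
E 67 [ 579.63220983 -149.97310963] [ 576.00066249 -170.08155574] [ 583.31114932 -129.54941409]
W 74 [572.17061578 111.97090937] [567.28619625  85.31437464] [576.7125636  134.61136087]
N 67 [700.15389402 -14.49540874] [670.64870382 -18.23248833] [730.45469048 -11.41245397]
S 58 [444.19138081 -21.53116033] [424.32954482 -24.90078663] [464.15635061 -18.26453111]
red scene [341.41666667 202.75      ] 24 [[516.76154825  34.81027904  93.        ]]
stripe scene 42 [780.38209751  40.71648312] [0.95551376 0.29494653]
key scene [239.42857143 162.42857143] 7 [[ 452.34874092 -373.93043462   36.        ]]
```

View pics/scb.png

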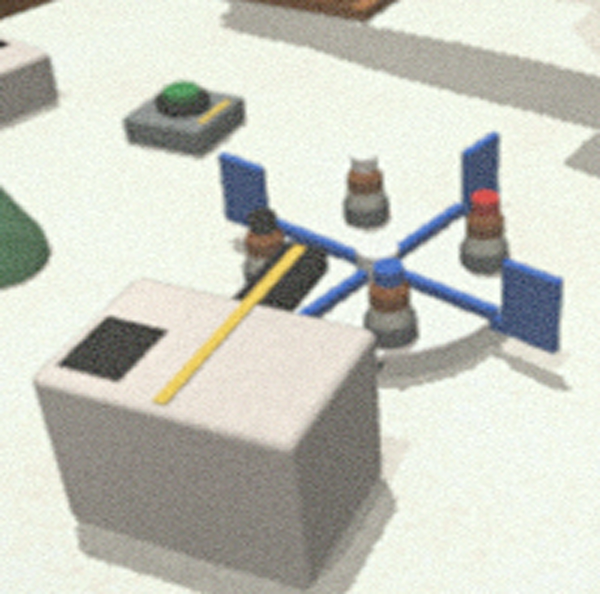

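Geometry agrees: the axis is near (577,-18) and the reader direction is about 16.9°. The paddles sit at 1.6° + 90k and the red cap at about 137° with r = 80. Red must therefore turn about 120° clockwise, and I can push the paddle nearest the robot round the +y side. I'll square and close the gripper first.

```bash
python3 -m inch '[{"travel":[0,0,0],"turn":[0,0,-8.5]},{"travel":[0,0,0],"turn":[0,0,-8.5]},{"travel":[0,0,0],"turn":[0,0,-8.5]},{"travel":[0,0,0],"turn":[0,0,-8.5]},{"travel":[0,0,0],"turn":[0,0,-8.5]}]' 255 20
python3 -m inch '[{"travel":[0,0,0],"turn":[0,0,-8.5]},{"travel":[0,0,0],"turn":[0,0,-8.5]},{"travel":[0,0,0],"turn":[0,0,-8.5]},{"travel":[0,0,0],"turn":[0,0,-8.5]},{"travel":[0,0,0],"turn":[0,0,0]}]'
python3 - <<'E'
from h import *
s=r.read_state(); print(Ro.from_rotvec(s['tcp_rot']).as_matrix().round(3),s['joint_pos'].round(2),s['finger_gap'])
T=cal('top')
for n,p,z in(('beaker',(178,231),40),('vial',(231,303),40),('flask',(444,130),40)): print(n,onz([p],z,T).round())
E
```

```text
t: 2.1
tcp_pos: [143.6, -608.3, 256.3]
tcp_rot: [3.005, -0.915, -0.0]
ft_force: [0.3, 0.4, -0.1]
finger_gap: 12.3
t: 2.6
tcp_pos: [143.6, -608.3, 256.3]
tcp_rot: [-3.142, 0.006, -0.0]
ft_force: [-0.3, 0.2, -0.1]
finger_gap: 0.0
[[ 1.    -0.004  0.   ]
 [-0.004 -1.     0.   ]
 [ 0.    -0.    -1.   ]] [-1.44  0.28 -0.03  1.27  0.    0.13] 0.022951260766230684
beaker [[497. 342.  40.]]
vial [[328. 220.  40.]]
flask [[ 718. -290.   40.]]
```

The tool axes are now x=+X, y=−Y, z=down. I'll travel over to beside the near paddle at about (440,-65).

```bash
python3 -m inch '[{"travel":[0.0228,-0.0418,0],"turn":[0,0,0]},{"travel":[0.0228,-0.0418,0],"turn":[0,0,0]},{"travel":[0.0228,-0.0418,0],"turn":[0,0,0]},{"travel":[0.0228,-0.0418,0],"turn":[0,0,0]},{"travel":[0.0228,-0.0418,0],"turn":[0,0,0]}]'
python3 -m inch '[{"travel":[0.0228,-0.0418,0],"turn":[0,0,0]},{"travel":[0.0228,-0.0418,0],"turn":[0,0,0]},{"travel":[0.0228,-0.0418,0],"turn":[0,0,0]},{"travel":[0.0228,-0.0418,0],"turn":[0,0,0]},{"travel":[0.0228,-0.0418,0],"turn":[0,0,0]}]'
python3 -m inch '[{"travel":[0.0228,-0.0418,0],"turn":[0,0,0]},{"travel":[0.0228,-0.0418,0],"turn":[0,0,0]},{"travel":[0.0228,-0.0418,0],"turn":[0,0,0]},{"travel":[0,0,0.02],"turn":[0,0,0]},{"travel":[0,0,0],"turn":[0,0,0]}]'
python3 - <<'E'
from h import *
s=r.read_state(); print(s['tcp_pos'],s['joint_pos'].round(2))
im=r.capture('wrist'); cv2.imwrite('pics/w1.png',cv2.convertScaleAbs(im[:,:,::-1],alpha=1.7))
E
```

```text
t: 3.1
tcp_pos: [258.9, -398.1, 256.4]
tcp_rot: [3.141, -0.013, 0.001]
ft_force: [0.4, -0.5, -0.1]
finger_gap: -0.1
t: 3.6
tcp_pos: [373.8, -189.5, 256.7]
tcp_rot: [3.141, -0.012, 0.002]
ft_force: [1.0, -0.5, 0.4]
finger_gap: 0.4
t: 4.1
tcp_pos: [440.9, -64.1, 234.5]
tcp_rot: [-3.141, 0.005, 0.006]
ft_force: [-1.0, 1.6, -1.1]
finger_gap: 0.0
[440.85831103 -64.12782673 234.45820732] [-0.29 -0.03 -0.42  1.18 -0.    1.28]
```

View pics/w1.png

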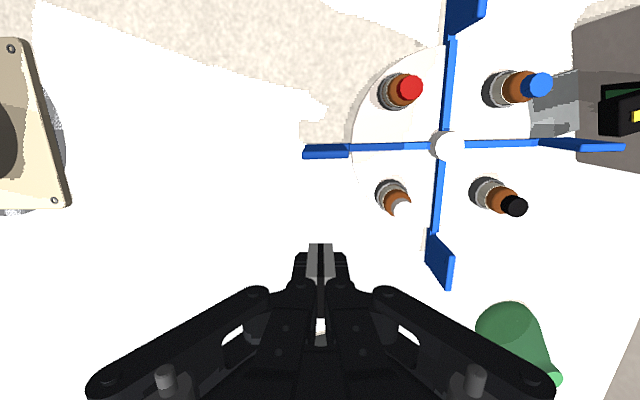

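The wrist picture shows the near paddle at (305–350,150) and the shut fingertips at (320,245). The fingers are clear of it on the −y side, and red is at (405,90). Descending to tip height of about 47 mm.

```bash
python3 -m inch '[{"travel":[0,0,0.04],"turn":[0,0,0]},{"travel":[0,0,0.04],"turn":[0,0,0]},{"travel":[0,0,0.04],"turn":[0,0,0]},{"travel":[0,0,0.04],"turn":[0,0,0]},{"travel":[0,0,0],"turn":[0,0,0]}]'
python3 - <<'E'
from h import *
s=r.read_state(); print(s['tcp_pos'],s['joint_pos'].round(2))
r.capture('wrist'); im=r.capture('wrist'); im2=r.capture('top'); cv2.imwrite('pics/w2.png',np.hstack([cv2.convertScaleAbs(im[:,:,::-1],alpha=1.3)[:, 100:500],cv2.convertScaleAbs(im2[:,200:560,::-1],alpha=1.6)]))
# plan arc
c=np.array([577,-18.]); 
prev=np.array([440.9,-64.]); 
def sup(th): # rect half extents 14.5 x,11 y ; contact offset along tangent
    n=np.array([-np.sin(th),np.cos(th)]); return 14.5*abs(n[0])+11*abs(n[1])+4
for p in np.r_[181.6:60:-4]:
    th=np.radians(p); u=np.array([np.cos(th),np.sin(th)]); n=np.array([-u[1],u[0]])
    q=c+137*u+sup(th)*n; print(round(p,1),q.round(1),(q-prev).round(1)); prev=q
E
```

```text
t: 4.65
tcp_pos: [437.2, -65.9, 72.5]
tcp_rot: [-3.139, 0.012, 0.016]
ft_force: [-0.4, 1.0, -0.7]
finger_gap: -0.2
[437.1671256  -65.90378172  72.51306425] [-0.3   0.15 -0.63  0.81 -0.    1.28]
181.6 [440.5 -37.2] [-0.4 26.8]
177.6 [439.5 -27.8] [-1.   9.4]
173.6 [439.  -19.2] [-0.5  8.7]
169.6 [439.1 -10.4] [0.1 8.8]
165.6 [439.8  -1.6] [0.7 8.8]
161.6 [441.    7.2] [1.2 8.8]
157.6 [442.8  16. ] [1.8 8.8]
153.6 [445.3  24.7] [2.4 8.7]
149.6 [448.3  33.4] [3.  8.6]
145.6 [451.9  41.9] [3.6 8.5]
141.6 [456.2  50.1] [4.3 8.3]
137.6 [461.1  58.2] [4.9 8.1]
133.6 [466.5  66. ] [5.5 7.8]
129.6 [472.6  73.4] [6.1 7.4]
125.6 [479.2  80.5] [6.6 7.1]
121.6 [486.4  87.1] [7.2 6.6]
117.6 [494.1  93.2] [7.7 6.1]
113.6 [502.3  98.9] [8.2 5.6]
109.6 [510.9 103.9] [8.7 5. ]
105.6 [520.  108.3] [9.1 4.4]
101.6 [529.5 112.1] [9.4 3.8]
97.6 [539.2 115.2] [9.8 3.1]
93.6 [549.3 117.5] [10.   2.4]
89.6 [559.4 119.1] [10.1  1.6]
85.6 [568.3 120.1] [8.9 1. ]
81.6 [577.3 120.4] [9.  0.4]
77.6 [586.4 120.2] [ 9.1 -0.2]
73.6 [595.5 119.4] [ 9.1 -0.9]
69.6 [604.7 117.9] [ 9.2 -1.5]
65.6 [613.8 115.7] [ 9.1 -2.1]
61.6 [622.8 113. ] [ 9.  -2.8]
```

View pics/w2.png

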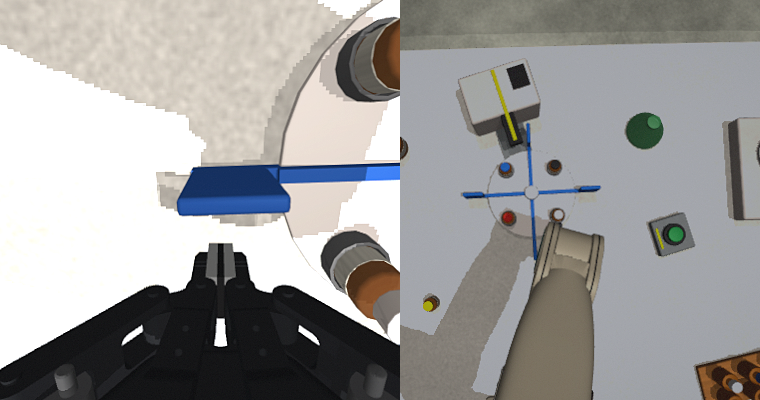

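In the left half (wrist), the fingertips at (220,250) line up with the paddle at (180–290,190), with a gap before contact. The top view shows the rest undisturbed. I'll raise the tip 12 mm for clearance over the bottles, then push along the arc in steps.

```bash
python3 -m inch '[{"travel":[0.002,0,-0.012],"turn":[0,0,0]},{"travel":[0.001,-0.010,0],"turn":[0,0,0]},{"travel":[0,-0.010,0],"turn":[0,0,0]},{"travel":[0,-0.0085,0],"turn":[0,0,0]},{"travel":[-0.001,-0.009,0],"turn":[0,0,0]}]'
python3 -m inch '[{"travel":[-0.0005,-0.0087,0],"turn":[0,0,0]},{"travel":[0,-0.0088,0],"turn":[0,0,0]},{"travel":[0.0007,-0.0088,0],"turn":[0,0,0]},{"travel":[0.0012,-0.0088,0],"turn":[0,0,0]},{"travel":[0.0018,-0.0088,0],"turn":[0,0,0]}]'
python3 - <<'E'
from h import *
s=r.read_state(); print(s['tcp_pos'],s['joint_pos'].round(2))
im=r.capture('wrist'); im2=r.capture('top'); cv2.imwrite('pics/w3.png',np.hstack([cv2.convertScaleAbs(im[:,:,::-1],alpha=1.3)[:, 100:500],cv2.convertScaleAbs(im2[:,200:560,::-1],alpha=1.6)]))
E
```

```text
t: 5.3
tcp_pos: [445.0, -28.1, 88.9]
tcp_rot: [3.14, -0.005, 0.003]
ft_force: [1.1, -2.2, 1.5]
finger_gap: -0.0
t: 5.8
tcp_pos: [447.3, 16.0, 88.1]
tcp_rot: [3.141, -0.006, -0.001]
ft_force: [0.8, -2.2, -0.1]
finger_gap: 0.3
[447.29760402  16.04657583  88.08989188] [-0.11  0.13 -0.61  0.84 -0.    1.47]
```

View pics/w3.png

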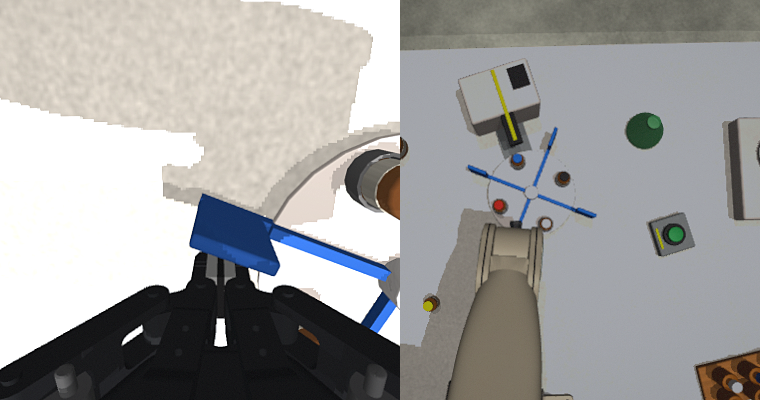

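The wheel turns smoothly at about 2 N, with the fingertip on the paddle's face. Next steps, trimming 4 mm outward.

```bash
python3 -m inch '[{"travel":[0.0005,-0.0087,0],"turn":[0,0,0]},{"travel":[0.0015,-0.0086,0],"turn":[0,0,0]},{"travel":[0.0025,-0.0085,0],"turn":[0,0,0]},{"travel":[0.0035,-0.0083,0],"turn":[0,0,0]},{"travel":[0.0045,-0.0081,0],"turn":[0,0,0]}]'
python3 -m inch '[{"travel":[0.0055,-0.0078,0],"turn":[0,0,0]},{"travel":[0.006,-0.0074,0],"turn":[0,0,0]},{"travel":[0.0066,-0.0071,0],"turn":[0,0,0]},{"travel":[0.0072,-0.0066,0],"turn":[0,0,0]},{"travel":[0.0077,-0.0061,0],"turn":[0,0,0]}]'
python3 - <<'E'
from h import *
s=r.read_state(); print(s['tcp_pos'],s['joint_pos'].round(2))
im=r.capture('wrist'); im2=r.capture('top'); cv2.imwrite('pics/w4.png',np.hstack([cv2.convertScaleAbs(im[:,:,::-1],alpha=1.3)[:, 100:500],cv2.convertScaleAbs(im2[:,200:560,::-1],alpha=1.6)]))
E
```

```text
t: 6.4
tcp_pos: [460.2, 58.2, 88.2]
tcp_rot: [3.142, -0.006, -0.001]
ft_force: [0.5, -2.2, 0.0]
finger_gap: -0.0
t: 6.9
tcp_pos: [493.7, 93.0, 88.1]
tcp_rot: [-3.141, 0.006, 0.001]
ft_force: [-1.3, -2.2, -0.1]
finger_gap: 0.2
[493.67315947  93.00061135  88.14903857] [ 0.06  0.22 -0.49  0.86  0.    1.63]
```

View pics/w4.png

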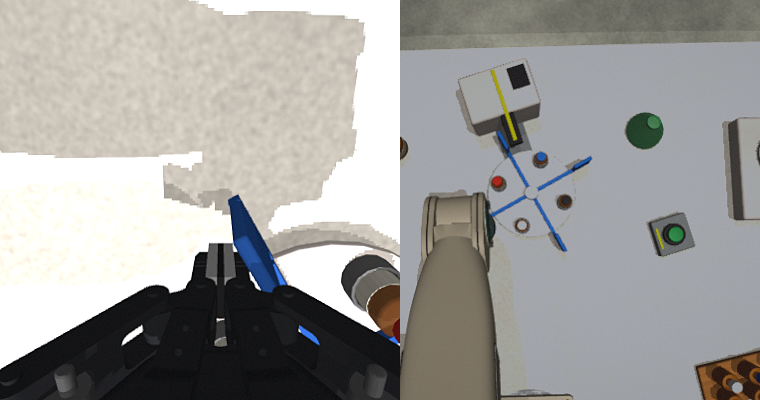

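On track, with the paddle at about 118°. Continuing.

```bash
python3 -m inch '[{"travel":[0.0082,-0.0056,0],"turn":[0,0,0]},{"travel":[0.0087,-0.005,0],"turn":[0,0,0]},{"travel":[0.0091,-0.0044,0],"turn":[0,0,0]},{"travel":[0.0094,-0.0038,0],"turn":[0,0,0]},{"travel":[0.0098,-0.0031,0],"turn":[0,0,0]}]'
python3 -m inch '[{"travel":[0.01,-0.0024,0],"turn":[0,0,0]},{"travel":[0.01,-0.0016,0],"turn":[0,0,0]},{"travel":[0.0089,-0.001,0],"turn":[0,0,0]},{"travel":[0.009,-0.0004,0],"turn":[0,0,0]},{"travel":[0.009,0.0002,0],"turn":[0,0,0]}]'
cat > ang.py <<'E'
from h import *
# stay still; measure wheel angle from caps/paddles in top picture
T=cal('top'); im=r.capture('top'); c=np.array([577,-18.])
print('t',r.read_state()['t'],r.read_state()['tcp_pos'].round(1))
hsv=cv2.cvtColor(im,cv2.COLOR_RGB2HSV)
m=blob(im,isred,(240,110,420,275)); n,l,st,ce=cv2.connectedComponentsWithStats(m)
for i in range(1,n):
    if st[i,4]>20:
        p=onz([ce[i]],95,T)[0,:2]-c; print('red',ce[i].round(1),st[i,4],'r',np.hypot(*p).round(1),'ang',np.degrees(np.arctan2(p[1],p[0])).round(2))
m=blob(im,isblue,(240,110,420,275)); ys,xs=np.nonzero(m); P=onz(np.c_[xs,ys],90,T)[:,:2]-c
rr=np.hypot(*P.T); a=np.degrees(np.arctan2(P[:,1],P[:,0])); k=(rr>118)&(rr<157)
for lo in range(-180,180,30):
    s=k&(a>=lo)&(a<lo+30)
    if s.sum()>8: print('paddle px',s.sum(),a[s].mean().round(2),rr[s].min().round(),rr[s].max().round())
E
python3 ang.py
python3 - <<'E'
from h import *
im=r.capture('wrist'); im2=r.capture('top'); cv2.imwrite('pics/w5.png',np.hstack([cv2.convertScaleAbs(im[:,:,::-1],alpha=1.3)[:, 100:500],cv2.convertScaleAbs(im2[:,200:560,::-1],alpha=1.6)]))
E
```

```text
t: 7.5
tcp_pos: [539.3, 114.5, 88.2]
tcp_rot: [-3.141, 0.006, 0.001]
ft_force: [-2.4, -2.1, -0.4]
finger_gap: 0.0
t: 8.0
tcp_pos: [586.1, 119.2, 88.2]
tcp_rot: [-3.141, 0.006, 0.001]
ft_force: [-1.8, -1.1, 0.6]
finger_gap: -0.3
t 8.05 [588.3 119.2  88.5]
red [310.8 161.5] 65 r 78.8 ang 33.68
paddle px 53 -101.78 118.0 154.0
paddle px 42 -11.54 118.0 153.0
paddle px 48 168.84 119.0 153.0
```

View pics/w5.png

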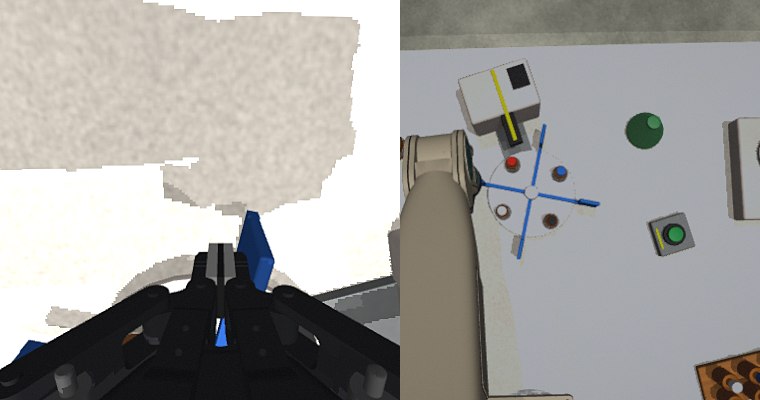

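The cups measure 33.6° and red 33.7°, so about 16.7° remains. I'll push about 14°, then measure again.

```bash
python3 -m inch '[{"travel":[0.008,0.0008,0],"turn":[0,0,0]},{"travel":[0.008,0.0013,0],"turn":[0,0,0]},{"travel":[0.0075,0.0018,0],"turn":[0,0,0]},{"travel":[0.005,0.0014,0],"turn":[0,0,0]},{"travel":[0.002,0.0006,0],"turn":[0,0,0]}]'
python3 -m inch '[{"travel":[0,0,0],"turn":[0,0,0]}]'
python3 ang.py
```

```text
t: 8.65
tcp_pos: [616.7, 112.9, 88.2]
tcp_rot: [-3.141, 0.006, -0.0]
ft_force: [-2.4, -0.6, 0.8]
finger_gap: -0.0
t: 8.75
tcp_pos: [616.8, 113.0, 88.4]
tcp_rot: [-3.141, 0.006, -0.002]
ft_force: [-0.8, -0.7, -1.3]
finger_gap: 0.1
t 8.8 [616.8 113.2  88.5]
red [318.1 157.4] 67 r 79.3 ang 20.0
paddle px 55 -115.25 118.0 153.0
paddle px 48 -25.24 118.0 153.0
paddle px 57 155.37 118.0 153.0
```

About 3.1° remains, roughly 7 mm. I'll push that gently, then refine the estimate.

```bash
python3 -m inch '[{"travel":[0.0025,0.0007,0],"turn":[0,0,0]},{"travel":[0.0025,0.0008,0],"turn":[0,0,0]},{"travel":[0.0012,0.0004,0],"turn":[0,0,0]},{"travel":[0,0,0],"turn":[0,0,0]}]'
python3 ang.py
python3 - <<'E'
from h import *
from scipy.optimize import least_squares
# refined: axis and wheel angle from paddle top edges; reader line from stripe (several frames)
T=cal('top'); A=[];B=[]
for i in range(4):
    im=r.capture('top')
    ys,xs=np.nonzero(blob(im,isblue,(240,110,420,275))); P=onz(np.c_[xs,ys],90,T)[:,:2]; A.append(P)
    ys,xs=np.nonzero(blob(im,isyel,(280,60,325,145))); B.append(onz(np.c_[xs,ys],129,T)[:,:2])
    rd,_=cen(blob(im,isred,(290,130,340,180))); print('red',onz([rd],95,T).round(1))
A=np.vstack(A);B=np.vstack(B)
c0=np.array([577,-18.]); R=np.hypot(*(A-c0).T); A=A[(R>118)&(R<157)]
def res(p):
    d=A-p[:2]; a=np.arctan2(d[:,1],d[:,0])-p[2]; k=np.round(a/(np.pi/2)); e=a-k*np.pi/2
    return np.hypot(*d.T)*np.sin(e)
s=least_squares(res,[577,-18,np.radians(-28)],loss='soft_l1',f_scale=3); print(s.x[:2],np.degrees(s.x[2]),'cup',np.degrees(s.x[2])+45, np.abs(s.fun).mean())
c=B.mean(0);d=np.linalg.svd(B-c,full_matrices=False)[2][0];d*=np.sign(d[0])
print('stripe',c,np.degrees(np.arctan2(d[1],d[0])),'to axis', np.degrees(np.arctan2(*(c-s.x[:2])[::-1])))
im=r.capture('top');cv2.imwrite('pics/t6.png',cv2.convertScaleAbs(cv2.resize(im[60:270,240:430,::-1],None,fx=2.8,fy=2.8,interpolation=cv2.INTER_CUBIC),alpha=1.7))
E
```

```text
t: 9.2
tcp_pos: [622.4, 111.1, 88.3]
tcp_rot: [3.142, -0.006, 0.0]
ft_force: [-1.7, -0.4, 0.4]
finger_gap: -0.2
t 9.25 [622.4 111.2  88.3]
red [319.3 156.9] 69 r 79.3 ang 17.82
paddle px 55 -117.68 119.0 154.0
paddle px 49 -27.71 118.0 153.0
paddle px 56 153.12 118.0 152.0
red [[652.6   6.1  95. ]]
red [[652.7   6.1  95. ]]
red [[652.7   6.1  95. ]]
red [[652.6   5.8  95. ]]
[575.75379867 -18.44492472] -27.304155496120476 cup 17.695844503879524 1.9073882662328518
stripe [757.36575822  35.85949184] 17.00287724297005 to axis 16.647371640574335
```

View pics/t6.png

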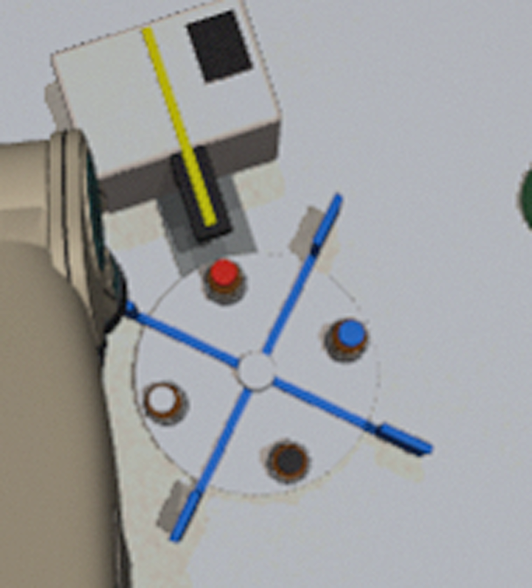

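The red cap sits almost in line with the stripe. The fit gives a cup angle of 17.7° against a target of 16.6–17.0°, so I'll push about 2 mm more, then back away and check.

```bash
python3 -m inch '[{"travel":[0.0012,0.0004,0],"turn":[0,0,0]},{"travel":[0.0008,0.0003,0],"turn":[0,0,0]},{"travel":[0,0,0],"turn":[0,0,0]}]'
python3 ang.py
```

```text
t: 9.8
tcp_pos: [624.2, 110.4, 88.3]
tcp_rot: [3.141, -0.006, -0.0]
ft_force: [-1.5, 0.5, 1.1]
finger_gap: 0.3
t 9.85 [624.2 110.4  88.3]
red [319.8 156.9] 67 r 79.0 ang 17.08
paddle px 57 -118.26 119.0 154.0
paddle px 48 -28.45 118.0 154.0
paddle px 57 152.26 119.0 153.0
```

The cup is now at 16.85°, which is on target. I'll back away from the paddle and lift.

```bash
python3 -m inch '[{"travel":[-0.01,-0.004,0],"turn":[0,0,0]},{"travel":[-0.015,-0.006,0],"turn":[0,0,0]},{"travel":[-0.01,-0.004,-0.02],"turn":[0,0,0]},{"travel":[0,0,-0.045],"turn":[0,0,0]},{"travel":[0,0,-0.045],"turn":[0,0,0]}]'
python3 -m inch '[{"travel":[0,0,-0.045],"turn":[0,0,0]},{"travel":[-0.045,0,0],"turn":[0,0,0]},{"travel":[-0.045,0,0],"turn":[0,0,0]},{"travel":[-0.045,0.01,0],"turn":[0,0,0]},{"travel":[0,0,0],"turn":[0,0,0]}]'
python3 ang.py
python3 - <<'E'
from h import *
from scipy.optimize import least_squares
T=cal('top');im=r.capture('top')
ys,xs=np.nonzero(blob(im,isblue,(240,110,420,275))); A=onz(np.c_[xs,ys],90,T)[:,:2]
ys,xs=np.nonzero(blob(im,isyel,(280,60,325,145))); B=onz(np.c_[xs,ys],129,T)[:,:2]
R=np.hypot(*(A-[577,-18]).T); A=A[(R>118)&(R<157)]
def res(p):
    d=A-p[:2]; a=np.arctan2(d[:,1],d[:,0])-p[2]; e=a-np.round(a/(np.pi/2))*np.pi/2
    return np.hypot(*d.T)*np.sin(e)
s=least_squares(res,[577,-18,np.radians(-28)],loss='soft_l1',f_scale=3); print(s.x[:2],'cup',np.degrees(s.x[2])+45)
c=B.mean(0); print('stripe to axis', np.degrees(np.arctan2(*(c-s.x[:2])[::-1])))
r.capture('scene')
sc=r.capture('scene');cv2.imwrite('pics/t7.png',cv2.convertScaleAbs(np.hstack([cv2.resize(im[60:270,240:400,::-1],None,fx=2.4,fy=2.4,interpolation=cv2.INTER_CUBIC),cv2.resize(sc[160:340,200:360,::-1],(400,504),interpolation=cv2.INTER_CUBIC)]),alpha=1.7))
E
```

```text
t: 10.35
tcp_pos: [587.6, 125.0, 198.4]
tcp_rot: [3.141, -0.005, -0.004]
ft_force: [1.2, -0.0, 0.1]
finger_gap: -0.3
t: 10.85
tcp_pos: [446.5, 114.7, 241.5]
tcp_rot: [3.141, -0.005, -0.011]
ft_force: [0.3, -0.8, -0.5]
finger_gap: -0.0
t 10.9 [450.5 115.1 242.6]
red [319.9 156.9] 67 r 79.0 ang 16.92
paddle px 56 -118.29 119.0 154.0
paddle px 48 -28.45 118.0 154.0
paddle px 54 62.07 118.0 153.0
paddle px 57 152.26 119.0 153.0
[576.1506063  -18.61847557] cup 16.863981250206617
stripe to axis 16.748337339233935
```

View pics/t7.png

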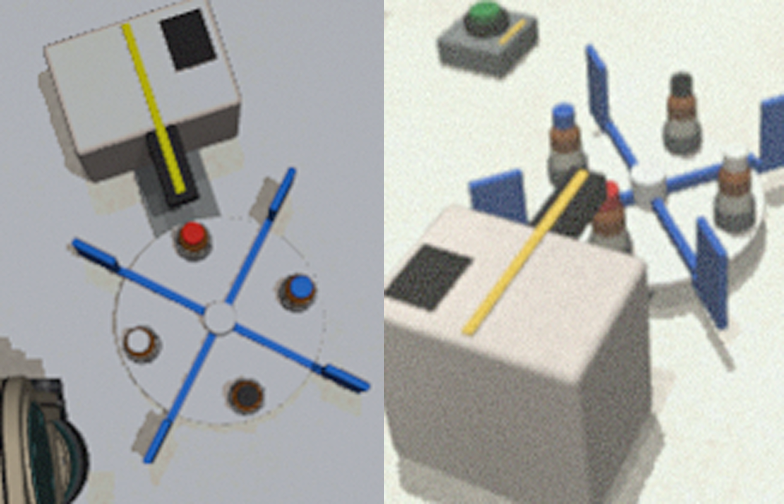

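All four paddles are visible now: cup 16.86° against the reader line at 16.75°. The pictures show red in line with the stripe, bottles upright. Moving above the key.

```bash
python3 -m inch '[{"travel":[0,0.045,0],"turn":[0,0,0]},{"travel":[0,0.045,0],"turn":[0,0,0]},{"travel":[0.004,0.045,0],"turn":[0,0,0]},{"travel":[0.004,0.045,0],"turn":[0,0,0]},{"travel":[0.004,0.045,0],"turn":[0,0,0]}]'
python3 -m inch '[{"travel":[0.004,0.045,0],"turn":[0,0,0]},{"travel":[0.004,0.045,0],"turn":[0,0,0]},{"travel":[0,0.045,0],"turn":[0,0,0]},{"travel":[0,0.035,0],"turn":[0,0,0]},{"travel":[0,0,0],"turn":[0,0,0]}]'
python3 - <<'E'
from h import *
r.capture('top'); 
s=r.read_state(); im=r.capture('wrist'); C=cal('wrist',s)
print(s['tcp_pos'],s['joint_pos'].round(2))
m=blob(im,isgreen); n,l,st,ce=cv2.connectedComponentsWithStats(m)
W=None
for i in range(1,n):
    if st[i,4]>150: print(ce[i],st[i], [onz([ce[i]],z,C)[0].round(1) for z in(36,44)])
# triangulate with top
T=cal('top')
for z in (30,36,40,44,48): print(z,onz([[475.4,233.9]],z,T)[0].round(1))
v=cv2.convertScaleAbs(im[:,:,::-1],alpha=1.3); 
print(r.masks_of('wrist','read_key_top')[0]['rect'])
cv2.imwrite('pics/w8.png',v)
E
```

```text
t: 11.55
tcp_pos: [467.2, -112.4, 243.9]
tcp_rot: [3.141, -0.006, 0.003]
ft_force: [0.9, -0.2, 0.2]
finger_gap: 0.2
t: 12.05
tcp_pos: [474.6, -285.5, 243.4]
tcp_rot: [3.139, -0.014, 0.003]
ft_force: [0.5, 0.6, -0.3]
finger_gap: 0.1
[ 474.03031578 -283.04492757  243.19532861] [-0.66  0.15 -0.21  1.21  0.    0.92]
[317.96969697 234.36796537] [304 224  29  22 462] [array([ 470.6, -350.1,   36. ]), array([ 470.7, -346.5,   44. ])]
30 [ 470.6 -354.3   30. ]
36 [ 470.6 -352.4   36. ]
40 [ 470.6 -351.2   40. ]
44 [ 470.6 -350.    44. ]
48 [ 470.6 -348.8   48. ]
[319.1, 232.4, 30.8, 27.3]
```

View pics/w8.png

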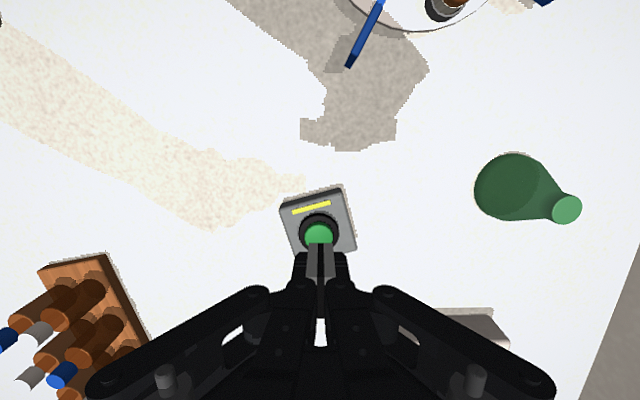

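The wrist view shows the key at (318,234), partly behind the fingers. The top and wrist views agree on about (470.6,-351). I'll shift over it and descend to just above.

```bash
python3 -m inch '[{"travel":[-0.002,0.034,0],"turn":[0,0,0]},{"travel":[-0.001,0.034,0],"turn":[0,0,0]},{"travel":[0,0,0.04],"turn":[0,0,0]},{"travel":[0,0,0.04],"turn":[0,0,0]},{"travel":[0,0,0.04],"turn":[0,0,0]}]'
python3 -m inch '[{"travel":[0,0,0.025],"turn":[0,0,0]},{"travel":[0,0,0],"turn":[0,0,0]}]'
python3 - <<'E'
from h import *
s=r.read_state(); print(s['tcp_pos'],s['tcp_rot'],s['ft_force'])
v=[r.capture(c)[:,:,::-1] for c in('wrist','scene','top')]
cv2.imwrite('pics/k1.png',np.hstack([cv2.convertScaleAbs(v[0],alpha=1.3)[100:400,160:480],cv2.convertScaleAbs(cv2.resize(v[1][120:220,180:320],(420,300)),alpha=1.6)]))
E
```

```text
t: 12.7
tcp_pos: [470.5, -347.2, 122.7]
tcp_rot: [3.141, -0.003, 0.002]
ft_force: [0.7, -1.3, 0.2]
finger_gap: -0.1
t: 12.9
tcp_pos: [467.2, -343.9, 94.1]
tcp_rot: [-3.135, 0.003, 0.01]
ft_force: [-0.2, 0.5, 0.2]
finger_gap: -0.2
[ 467.17198422 -343.91449365   94.10086889] [-3.13507004e+00  2.90606089e-03  1.04331035e-02] [-0.1986852   0.53645533  0.18135706]
```

View pics/k1.png

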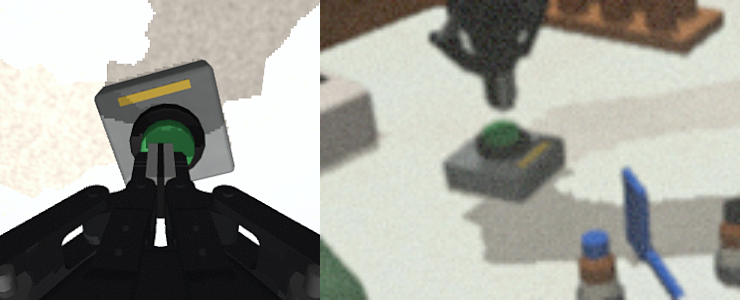

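The fingertip is about 7 mm short in y and 3 mm in x. I'll correct that and come down in small steps.

```bash
python3 -m inch '[{"travel":[0.0035,0.0075,0],"turn":[0,0,0]},{"travel":[0,0,0.010],"turn":[0,0,0]},{"travel":[0,0,0],"turn":[0,0,0]}]'
python3 - <<'E'
from h import *
r.capture('wrist');s=r.read_state(); print(s['tcp_pos'],s['ft_force'])
v=[r.capture(c)[:,:,::-1] for c in('wrist','scene')]
cv2.imwrite('pics/k2.png',np.hstack([cv2.convertScaleAbs(v[0],alpha=1.3)[100:400,160:480],cv2.convertScaleAbs(cv2.resize(v[1][120:220,180:320],(420,300)),alpha=1.6)]))
E
```

```text
t: 13.35
tcp_pos: [473.1, -355.7, 88.2]
tcp_rot: [3.142, -0.006, 0.0]
ft_force: [0.5, 1.1, 0.0]
finger_gap: 0.1
[ 472.72386153 -355.40079532   88.10922648] [-1.11221502  0.37002442  0.21703609]
```

View pics/k2.png

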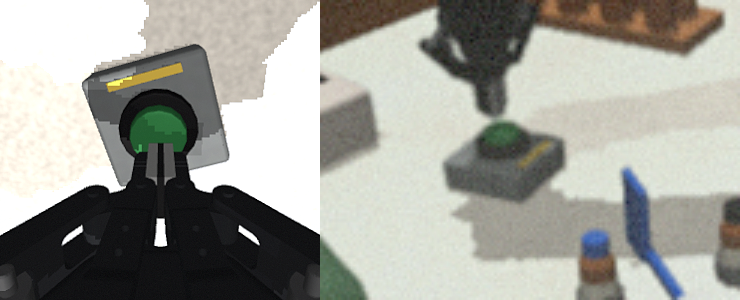

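The pose has settled at (472.7,-355.4). A small trim back to centre, then down in steps while watching force.

```bash
python3 -m inch '[{"travel":[-0.002,-0.0038,0.006],"turn":[0,0,0]},{"travel":[0,0,0.006],"turn":[0,0,0]},{"travel":[0,0,0],"turn":[0,0,0]},{"travel":[0,0,0],"turn":[0,0,0]}]'
python3 -m inch '[{"travel":[0,0,0.002],"turn":[0,0,0]},{"travel":[0,0,0.002],"turn":[0,0,0]},{"travel":[0,0,0],"turn":[0,0,0]}]'
python3 -m inch '[{"travel":[0,0,0.002],"turn":[0,0,0]},{"travel":[0,0,0],"turn":[0,0,0]}]'
```

```text
t: 13.9
tcp_pos: [470.5, -351.1, 76.0]
tcp_rot: [-3.141, 0.006, 0.002]
ft_force: [-1.3, 0.9, 1.0]
finger_gap: 0.1
t: 14.2
tcp_pos: [470.9, -351.6, 72.3]
tcp_rot: [-3.141, 0.006, 0.0]
ft_force: [-0.8, 0.5, 2.8]
finger_gap: -0.2
t: 14.4
tcp_pos: [471.0, -351.7, 71.0]
tcp_rot: [3.141, -0.006, 0.0]
ft_force: [-1.8, 2.0, 8.0]
finger_gap: -0.1
```

```bash
python3 -m inch '[{"travel":[0,0,0.002],"turn":[0,0,0]},{"travel":[0,0,0],"turn":[0,0,0]},{"travel":[0,0,0],"turn":[0,0,0]}]'
python3 - <<'E'
from h import *
s=r.read_state(); print(s['tcp_pos'],s['ft_force'])
v=[r.capture(c)[:,:,::-1] for c in('wrist','scene')]
cv2.imwrite('pics/k3.png',np.hstack([cv2.convertScaleAbs(v[0],alpha=1.3)[100:400,160:480],cv2.convertScaleAbs(cv2.resize(v[1][120:220,180:320],(420,300)),alpha=1.6)]))
E
```

```text
t: 14.7
tcp_pos: [471.1, -351.7, 70.8]
tcp_rot: [3.141, -0.006, 0.0]
ft_force: [-4.7, 5.3, 16.9]
finger_gap: -0.0
[ 471.09281113 -351.7262187    70.79175546] [-4.65163129  5.31285416 16.86550402]
```

View pics/k3.png

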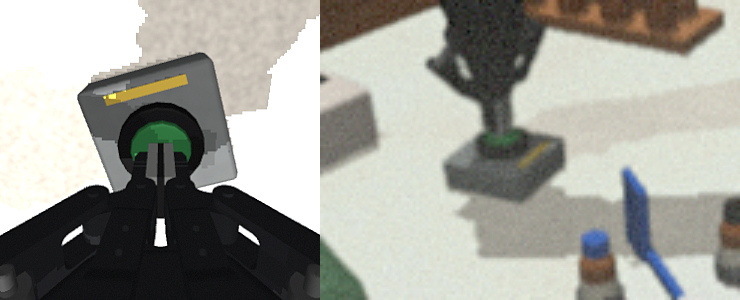

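It has bottomed out: 17 N with no further motion. I'll release slowly and read the spring profile to confirm the full travel.

```bash
for i in 1 2 ; do python3 -m inch '[{"travel":[0,0,-0.0015],"turn":[0,0,0]},{"travel":[0,0,0],"turn":[0,0,0]}]' | egrep 'tcp_pos|force'; done
python3 -m inch '[{"travel":[0,0,-0.001],"turn":[0,0,0]},{"travel":[0,0,0],"turn":[0,0,0]}]' | egrep 'tcp_pos|force'
python3 -m inch '[{"travel":[0,0,-0.0015],"turn":[0,0,0]},{"travel":[0,0,0],"turn":[0,0,0]}]' | egrep 'tcp_pos|force'
python3 -m inch '[{"travel":[0,0,-0.0015],"turn":[0,0,0]},{"travel":[0,0,0],"turn":[0,0,0]}]' | egrep 'tcp_pos|force'
python3 -m inch '[{"travel":[0,0,-0.0015],"turn":[0,0,0]},{"travel":[0,0,0],"turn":[0,0,0]}]' | egrep 'tcp_pos|force'
python3 -m inch '[{"travel":[0,0,-0.0015],"turn":[0,0,0]},{"travel":[0,0,0],"turn":[0,0,0]}]' | egrep 'tcp_pos|force'
```

```text
tcp_pos: [471.1, -351.7, 70.9]
ft_force: [-1.5, 2.8, 9.3]
tcp_pos: [471.1, -351.7, 71.6]
ft_force: [-1.1, 1.4, 3.9]
tcp_pos: [471.1, -351.7, 72.3]
ft_force: [-0.1, 1.0, 3.0]
tcp_pos: [471.1, -351.7, 73.9]
ft_force: [-0.4, 0.5, 1.8]
tcp_pos: [471.1, -351.8, 75.4]
ft_force: [-0.0, -0.4, 1.2]
tcp_pos: [471.1, -351.8, 76.9]
ft_force: [0.5, -0.9, 0.9]
tcp_pos: [470.8, -351.6, 78.2]
ft_force: [-0.4, 0.3, -0.3]
```

The spring profile falls from 3.9 N at 71.6 mm to zero at about 77 mm, which matches the full 6 mm stroke and 4 N spring. Now I'll lift away and do the final checks.

```bash
python3 -m inch '[{"travel":[0,0,-0.02],"turn":[0,0,0]},{"travel":[0,0,-0.04],"turn":[0,0,0]},{"travel":[0,0,-0.04],"turn":[0,0,0]},{"travel":[0,0,-0.04],"turn":[0,0,0]},{"travel":[0,0,0],"turn":[0,0,0]}]'
python3 -m inch '[{"travel":[-0.03,0.03,0],"turn":[0,0,0]},{"travel":[-0.03,0.03,0],"turn":[0,0,0]},{"travel":[-0.03,0.03,0],"turn":[0,0,0]},{"travel":[0,0,0],"turn":[0,0,0]},{"travel":[0,0,0],"turn":[0,0,0]}]'
python3 ang.py
python3 - <<'E'
from h import *
v=[r.capture(c)[:,:,::-1] for c in('top','scene')]
T=cal('top')
for n,z in(('beaker',40),('vial_yellow',40),('flask',40),('jar_grey',50)):
    m=r.masks_of('top',n)
    if m: ys,xs=np.nonzero(m[0]['pixels']); print(n,m[0]['confidence'],xs.mean().round(1),ys.mean().round(1))
cv2.imwrite('pics/f.png',cv2.convertScaleAbs(cv2.resize(np.hstack([v[0][:,130:510],v[1][:,130:530]]),(780,400)),alpha=1.6))
E
```

```text
t: 16.7
tcp_pos: [474.0, -354.5, 225.2]
tcp_rot: [3.133, -0.006, 0.014]
ft_force: [0.4, -1.9, 0.7]
finger_gap: -0.1
t: 17.2
tcp_pos: [379.7, -441.5, 217.5]
tcp_rot: [-3.14, 0.01, 0.001]
ft_force: [0.8, 0.4, -0.5]
finger_gap: 0.2
t 17.25 [ 380.3 -440.8  217.5]
red [319.8 156.8] 66 r 79.1 ang 17.0
paddle px 56 -118.29 119.0 154.0
paddle px 48 -28.45 118.0 154.0
paddle px 54 62.07 118.0 153.0
paddle px 57 152.26 119.0 153.0
beaker 0.72 178.1 231.3
vial_yellow 0.76 230.7 303.5
flask 0.88 444.3 130.4
jar_grey 0.87 190.8 145.3
```

View pics/f.png

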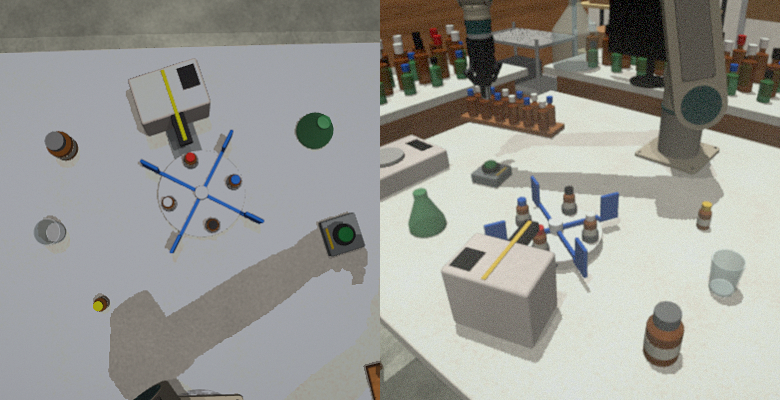

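The final pictures show red at the stripe (190,160 in the top view) and all four bottles upright. The key is up, the other glassware hasn't moved, and the arm is clear. Handing in.

```bash
python3 -c "
from cell import r
print(r.finish_job(), r.read_state()['t'])"
```

```text
the job is handed in; nothing more can be done
the job is handed in; nothing more can be done
```

The red-capped bottle now stands in front of the reader's window, the green key has been pressed and has come back up, and the job is handed in at about 17 s.

- **Wheel:** I turned it about 120° clockwise by pushing one blue paddle with the closed fingertips, at about 2–3 N. After I backed off, the red cup measured 16.9°, and the reader line measured 16.6–17.0° depending on the fit. After the key press the paddle angles were unchanged. The bottles were not touched and all four stood upright.
- **Key:** I pressed it only after the red bottle was in place, down to a hard stop at about 17 N. On release the force fell from about 4 N to zero over about 6 mm, which matches the full stroke. I pressed about 3 mm off the key's centre at most.
- **Last checks:** The beaker, flask, grey jar and yellow vial had moved less than half a pixel in the top camera. The arm was well clear of everything.
- **Disagreements:** The scene camera placed points about 2–3 mm from where the top camera did. I used the top camera for all wheel angles and the key position. Some arm readings taken right after fast moves were several mm off until it settled, so I re-centred over the key before pressing.

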